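# Load the slide carrier into the scanning stage

### The job

Load the metal carrier that holds the two glass slides (its upright tab is there to grip it by) into the scanning stage: slide it, leading end first, into the stage's slot, under the lips of the two side guides, until it is fully home against the end stop, lying flat and straight, and let go. Leave the round-window carrier, the bottle, the slide box and the dishes where they are.

Things in the scene. Friction and masses are not known exactly. Their poses are not given: they have to be found in the camera images.
- carrier: Slide carrier to load: aluminium plate 150 long (x) x 84 wide (y) x 6 thick with two rectangular windows, each holding a glass slide lying crosswise. Loose, about 0.2 kg, starts flat on the bench. Origin: centre of the underside; +x points to the plain leading end (x = +75), which enters the slot first; z up. An upright grip tab stands at the other end.
- carrier_tab (a point): Grip point in the slide carrier's upright tab, at (-68, 0, +30) from its origin. The tab is 8 thick along carrier x (pinch it along x), 50 wide along y, and rises from the plate's top (6) to 43 above the underside. Axes as the carrier's.
- dish_carrier: Bystander: another aluminium carrier of the same outer size and tab, but with a single round window 66 across. Leave it alone. Origin and axes as for the slide carrier; the two may lie in either place.
- stage: Scanning stage, fixed: black base 240 (x) x 170 (y) x 40 high, origin at the centre of its underside, z up. On its top a slot between two aluminium guides runs along +x to an end stop (face at x = 95). Bare base top from x = -120 to -38 before the slot. A white lamp bridge spans the slot from x = 53 to 113, underside z = 70, top z = 115, black cap to z = 153.
- slot_mouth (a point): Start of the straight slot, centre of its floor, at (-10, 0, 40) in the stage's frame, same axes (+x into the slot). Slot 88 wide (carrier 84), 10 high (plate 6): lips on the guides cover its outer 6 on each side, lip undersides z = 50, tops z = 56 in the stage's frame. Over the 28 before this point guides flare outwards and lips upwards.
- slot_home (a point): Where the carrier's origin lies when fully home, on the slot's floor, at (20, 0, 40) in the stage's frame, same axes. The carrier's tab is then at x = -48 in the stage's frame, outside the guides.
- bottle: Bystander: amber bottle, 60 across, 110 high, upright. Origin at the centre of its underside.
- slide_box: Bystander: closed grey and white slide box, 92 (x) x 172 (y) x 36 high. Origin at the centre of its underside.
- dishes: Bystander: stack of three round dishes, 90 across, 48 high. Origin at the centre of its underside.
Not all that is in view belongs to the job. What is shaped like the carrier but yellow is not meant.

How it is judged:
At the end, for the whole second after the job is handed in: The slide carrier lies at rest in the stage's slot, its origin within 6 mm of the home point (leading edge at the end stop), its long axis within 0.06 rad of the slot's and its plate level within 0.05 rad (distance between carrier and slot_home below 0.006 m and angle between the x axis of carrier and the x axis of stage, either way round below 0.06 rad and angle between carrier's own z axis and vertical below 0.05 rad and linear speed of carrier below 0.01 m/s); the robot touches nothing.
It fails at once if the round-window carrier is moved by more than 25 mm (distance of dish_carrier from where it was at the start of the episode above 0.025 m).
It fails at once if the bottle is moved by more than 25 mm or tipped (distance of bottle from where it was at the start of the episode above 0.025 m or angle between bottle's own z axis and vertical above 0.5 rad).
It fails at once if the slide box is moved by more than 25 mm (distance of slide_box from where it was at the start of the episode above 0.025 m).
It fails at once if the dishes are moved by more than 25 mm (distance of dishes from where it was at the start of the episode above 0.025 m).
It also fails if it takes over 42 s, if anything falls off the work surface, if the arm or the gripper's body presses on something with over 40 N, if the wrist force passes 120 N, or if a joint passes its speed limit or range.

### The arm

A 7-joint arm with a two-finger parallel gripper is mounted at the origin on the work surface. World frame = base frame: x ahead of the robot, y to its left, z up, the work surface at z = 0. Lengths are in m, angles in rad, forces in N, time in s.
With the tool pointing down it reaches from about 0.4 to 0.85 m from the base axis. Payload 10.4 kg.
Tool frame: the origin (TCP) lies at the very end of the fingers, on their centre line; the grasp point (between the pads) lies 19 mm behind it; z points along the fingers, y is the line along which they close (so a half turn about z gives the same grasp; the last joint's range is limited). The gripper opens to 87 mm and grips with 3 to 60 N. Pads are 19 mm wide; open, the fingers measure 117 mm over their backs; the gripper's body (75 mm by 190 mm) begins 51 mm behind the grasp point.
Start: joints at [-1.279, 0.332, -0.065, 1.46, 0.022, 1.35, -0.088], TCP at [0.194, 0.594, 0.223] pointing down, gripper open.
Joint ranges: [-2.6, 2.6], [-0.5, 2.12], [-1.47, 1.34], [0.16, 2.42], [-1.27, 4.41], [0.06, 2.06], [-2.6, 2.6]. Speed limits (rad/s): [2.22, 2.22, 2.79, 2.79, 3.14, 3.14, 3.14].

### API

Orientations are given as a unit quaternion [x, y, z, w].
In Python, from bench import status, camera, order gives the robot as it stands.
- The arm moves only by the tool jog_arm, never from a script. Its argument "plan" is a list of rows, each a list of 7 numbers: the turn, a rotation vector about the tool's x, y, z in rad, then the shift along the tool's x, y, z in mm, then the opening, from -1 (shut) to 1 (fully open). A call has 1 to 12 rows; each row is the pose to reach, as a shift and turn from the pose commanded when the call began, along the tool's axes at that moment; what a row does not reach only later rows make up. A row lasts 1/10 s, in which the tool goes at most 50 mm and 8.59 degrees, less where a joint would pass 70% of its speed; a pose out of reach is approached as far as the arm can. A call with a gripper value outside its range is refused whole. The fingers move at their own pace and stop on an object; "squeeze" is the grip in N (left out, the last holds). Time passes only in rows, so rows that repeat a pose let the fingers close. It gives the time, the measured TCP pose, the force, the opening and the grip force at its end, in the units of the state.
- status.read_state(): the state, without advancing time (a new reading comes with each control period).
- camera(name): name is "scene" or "top"; returns a dict with "image" (420x560x3 uint8, red, green, blue), "z_map" (420x560 float32, m along the optical axis (not along the pixel's ray), 0 where there is no reading), "fx", "fy", "cx", "cy" (pixels), "world_from_camera" (4x4, takes a point from camera to world coordinates). Camera axes: x right, y down, z forward; pixel columns grow to the right and rows downward; lengths in m; the calibration is good to about 2 mm. A picture is of the moment at which its call begins.
- order.close_job(): hands the job in; it is judged then, once.
The state is a dict: "time": time; "joint_positions": joint angles; "joint_vel": joint speeds; "joint_torque": joint torques, N m; "ee_pos": TCP position; "eef_rot": TCP orientation; "ft_force": force on the tool from outside, world axes, zero at the start; "torque": the same for the moment, N m; "width": finger opening in m; "grip_force": force on a finger pad.
Only numpy, scipy, OpenCV 4.12 (cv2) and the standard library are available. Lean on these libraries where they do the work, as an engineer would, in place of code of your own. Each camera call takes 0.05 s, during which the arm holds its last target. There are 200 camera calls.

## Working session

There is one attempt and no reset: what is moved stays moved. The work goes in short steps, Python scripts to look and compute and a tool call to move; the robot and the scene stay as the last step left them, time stands still between calls to the robot, and variables do not carry over. Pictures are saved under pics/ and viewed, at most 10 in all, crops included, and the job is handed in when it is done.

Besides the shell and the picture viewer there is one more tool, called after "Emit:" as name([rows], argument=value, ...), one row to a line, values as JSON. jog_arm: Moves the arm, as the interface text tells. Its arguments: {"type":"object","properties":{"plan":{"type":"array"},"squeeze":{"type":"number"}},"required":["plan"]}

```bash
mkdir -p pics; cat > h.py <<'E'
import numpy as np, cv2
from scipy.spatial.transform import Rotation as R
from bench import status, camera, order
def snap(n,f):
    c=camera(n); np.savez(f'pics/{f}.npz',**c); cv2.imwrite(f'pics/{f}.png',c['image'][:,:,::-1]); return c
def cloud(c):
    z=c['z_map']; v,u=np.mgrid[:z.shape[0],:z.shape[1]]
    p=np.stack([(u-c['cx'])/c['fx']*z,(v-c['cy'])/c['fy']*z,z],-1)
    T=np.array(c['world_from_camera']); return p@T[:3,:3].T+T[:3,3]
E
python3 - <<'E'
from h import *
a=snap('scene','s0');b=snap('top','t0')
s=status.read_state();print({k:np.round(v,3) for k,v in s.items()})
print(b['world_from_camera'].round(3),b['fx'],a['world_from_camera'].round(3))
E
```

```text
{'time': np.float64(0.1), 'joint_positions': array([-1.279,  0.333, -0.065,  1.461,  0.022,  1.35 , -0.088]), 'joint_vel': array([-0.002, -0.002, -0.001, -0.001, -0.002,  0.   ,  0.001]), 'joint_torque': array([ 1.0000e-03, -6.2455e+01,  2.4000e-02, -3.9072e+01, -6.1000e-02,
        3.7000e-02,  0.0000e+00]), 'ee_pos': array([0.193, 0.594, 0.222]), 'eef_rot': array([ 0.157,  0.988, -0.001, -0.   ]), 'ft_force': array([ 0.377, -0.162, -0.549]), 'torque': array([-0.007, -0.021,  0.047]), 'grip_force': np.float64(0.0), 'width': np.float64(0.087)}
[[-0.026 -0.991  0.131  0.457]
 [-0.999  0.03   0.028  0.083]
 [-0.032 -0.13  -0.991  0.891]
 [ 0.     0.     0.     1.   ]] 384.35597253955547 [[-0.594  0.634 -0.495  0.993]
 [ 0.804  0.476 -0.355  0.378]
 [ 0.01  -0.609 -0.793  0.758]
 [ 0.     0.     0.     1.   ]]
```

View pics/t0.png

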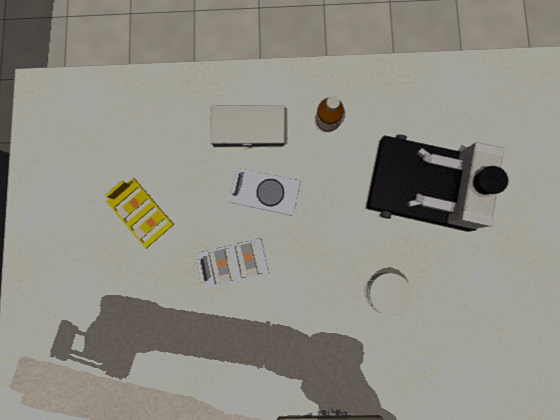

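View pics/s0.png

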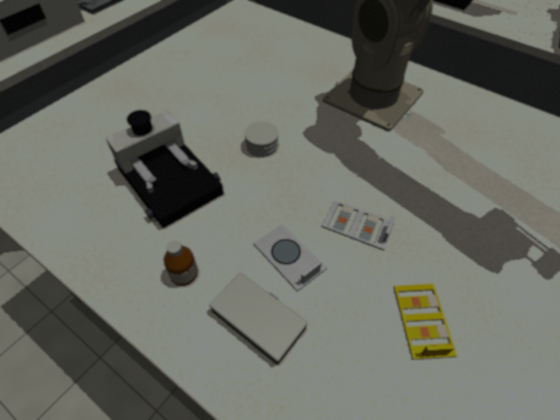

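Top view: the candidates are the slide carrier at (235,262), the round-window carrier at (268,192) and the yellow look-alike at (140,212). The stage is at (435,182), with its mouth facing left. By the description I choose (235,262), tab at (206,268). I'll check it in a crop and measure it.

```bash
python3 - <<'E'
from h import *
b=dict(np.load('pics/t0.npz'));P=cloud(b);im=b['image']
c1=cv2.resize(im[225:300,185:285],None,fx=4,fy=4,interpolation=cv2.INTER_CUBIC)
c2=cv2.resize(im[125:240,360:515],None,fx=4,fy=4,interpolation=cv2.INTER_CUBIC)
o=np.zeros((460,400+400,3),np.uint8);o[:300,:400]=c1;c2=cv2.resize(c2,(400,297));o[:297,400:]=c2
cv2.imwrite('pics/c.png',o[:300,:,::-1])
for n in('t0','s0'):
  c=dict(np.load(f'pics/{n}.npz'));P=cloud(c).reshape(-1,3);x,y,z=P.T;ok=c['z_map'].ravel()>0
  if n=='t0':
    u0=P.reshape(420,560,3)[262,235];st0=P.reshape(420,560,3)[182,400];print(u0,st0)
  near=ok&(np.hypot(x-u0[0],y-u0[1])<.11)
  print(n,'bench z',np.median(z[near&(abs(z)<.02)]), )
  t=P[near&(z>.025)&(z<.06)];print('tab',len(t),t.mean(0),t[:,2].max(),cv2.minAreaRect((t[:,:2]*1000).astype(np.float32)))
  t=P[near&(z>.004)&(z<.009)];print('plate',len(t),cv2.minAreaRect((t[:,:2]*1000).astype(np.float32)))
  ns=ok&(np.hypot(x-st0[0],y-st0[1])<.28)
  for lo,hi in((.034,.044),(.053,.060),(.108,.12),(.148,.158)):
    t=P[ns&(z>lo)&(z<hi)];
    if len(t):print(lo,len(t),np.median(t[:,2]),t.mean(0),cv2.minAreaRect((t[:,:2]*1000).astype(np.float32)))
E
```

```text
[0.45117607 0.20048039 0.00653322] [ 0.61866122 -0.17602504  0.03894171]
t0 bench z 0.001046083952792598
tab 122 [0.43641726 0.27260912 0.04029823] 0.04792886206268976 ((435.6986083984375, 273.63970947265625), (49.09737777709961, 8.815530776977539), 11.976908683776855)
plate 1512 ((455.09649658203125, 205.03219604492188), (184.9864959716797, 191.9322509765625), 87.04483795166016)
0.034 5423 0.04001627376881012 [ 0.62389784 -0.20291849  0.03994952] ((609.20068359375, -161.86489868164062), (445.1871337890625, 337.0819091796875), 26.473060607910156)
0.053 820 0.056009654492829686 [ 0.6164333  -0.24791643  0.05608809] ((645.2644653320312, -158.5089111328125), (396.7444152832031, 162.46942138671875), 72.23710632324219)
0.108 1982 0.11469682950580617 [ 0.60455024 -0.29500573  0.11439946] ((651.6390991210938, -170.13137817382812), (390.576171875, 169.1339874267578), 69.59357452392578)
0.148 673 0.15299881031501572 [ 0.59619412 -0.31777621  0.15289505] ((596.1766357421875, -318.7243957519531), (53.2790641784668, 55.15408706665039), 0.4881848990917206)
s0 bench z -0.0006477316325032012
tab 85
[... 253 characters left out ...]
43404769897461)
0.034 3992 0.038926478320123525 [ 0.63001352 -0.20224728  0.03890205] ((590.8502197265625, -89.51263427734375), (430.2016906738281, 404.42193603515625), 62.26222229003906)
0.053 580 0.055205641840344266 [ 0.63341446 -0.23847451  0.05552464] ((668.1886596679688, -152.31373596191406), (383.1080627441406, 170.28712463378906), 67.00992584228516)
0.108 1138 0.11360017129147676 [ 0.62028027 -0.28768884  0.11323509] ((652.3128662109375, -171.5194091796875), (393.2052917480469, 169.85377502441406), 69.62930297851562)
0.148 324 0.15186134832872566 [ 0.59866108 -0.31773494  0.15172785] ((596.491943359375, -319.33978271484375), (55.19241714477539, 55.10239028930664), 3.5429229736328125)
```

View pics/c.png

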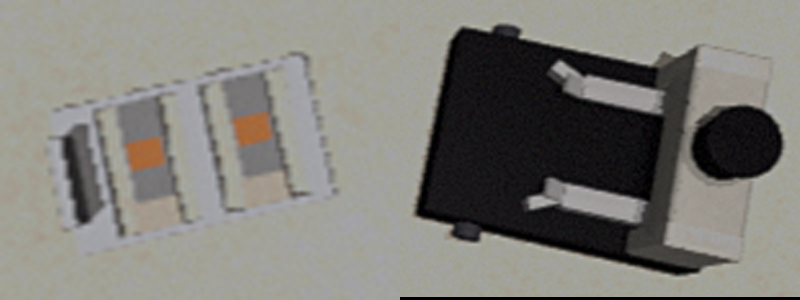

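The crop confirms two slides with orange labels, and the tab at the left end (crop (80,175)). The stage's mouth opens to the left, with flares at crop (560,75) and (540,195). Next I'll refine the stage pose.

```bash
python3 - <<'E'
from h import *
c0=np.array([.605,-.24])
for n in('t0','s0'):
  c=dict(np.load(f'pics/{n}.npz'));P=cloud(c).reshape(-1,3);x,y,z=P.T
  s=(c['z_map'].ravel()>0)&(np.hypot(x-c0[0],y-c0[1])<.17)&~((np.hypot(x-.75,y+.06)<.07))
  for lo,hi in((.036,.044),(.0535,.0585),(.110,.12)):
    t=P[s&(z>lo)&(z<hi)]
    m=np.zeros((500,500),np.uint8);ij=np.round((t[:,:2]-c0)*1000+250).astype(int);
    ok=((ij>=0)&(ij<500)).all(1);m[ij[ok,1],ij[ok,0]]=255;m=cv2.morphologyEx(m,cv2.MORPH_CLOSE,np.ones((7,7)))
    k,l,st,ce=cv2.connectedComponentsWithStats(m)
    for i in range(1,k):
      if st[i,4]>300:
        q=np.argwhere(l==i)[:,::-1].astype(np.float32)-250+c0.astype(np.float32)*1000
        r=cv2.minAreaRect(q);print(n,lo,st[i,4],np.round(r[0],1),np.round(r[1],1),round(r[2],2),np.round(q.mean(0),1))
E
```

```text
t0 0.036 25909 [ 623.3 -216.3] [195.2 169.9] 75.43 [ 626.  -203.5]
t0 0.0535 1658 [ 665.  -263.4] [96.1 42.3] 84.81 [ 661.  -270.1]
t0 0.0535 1643 [ 565.8 -236.9] [100.1  26.8] 75.32 [ 566.1 -242.9]
t0 0.11 6977 [ 597.1 -318.3] [ 61.2 166.9] 75.2 [ 594.3 -314.9]
s0 0.036 27513 [ 622.4 -225.3] [213.1 170.1] 75.3 [ 626.7 -211.2]
s0 0.0535 1851 [ 672.2 -271.2] [110.   44.6] 75.7 [ 660.3 -275.4]
s0 0.0535 1597 [ 561.8 -254.5] [89.5 26.8] 75.38 [ 563.8 -256.1]
s0 0.11 7073 [ 597.6 -319.8] [ 62.1 166. ] 75.43 [ 599.6 -317.2]
```

```bash
cat >> h.py <<'E'
O=np.array([618.3,-238.7]);YS=-104.65
e=np.array([np.cos(np.radians(YS)),np.sin(np.radians(YS))]);n=np.array([-e[1],e[0]])
def stage(x,y,z): return np.r_[O+x*e+y*n,z]
def row(p,yaw,cur=None):
    "row to reach TCP p (mm), tool down with tool-y at yaw deg"
    s=status.read_state(); q=R.from_quat(s['eef_rot']); p0=s['ee_pos']*1000
    t=np.radians(yaw); y=np.array([np.cos(t),np.sin(t),0]); z=np.array([0,0,-1.]); T=R.from_matrix(np.c_[np.cross(y,z),y,z])
    print(np.round((q.inv()*T).as_rotvec(),3),np.round(q.inv().apply(p-p0),1))
E
python3 - <<'E'
from h import *
row(np.array([435.7,273,100]),101.6)
row(np.array([435.7,273,12]),101.6)
c=dict(np.load('pics/t0.npz'));P=cloud(c)
for b in ('t0','s0'):
  P=cloud(dict(np.load(f'pics/{b}.npz'))).reshape(-1,3)
  t=P[(np.hypot(P[:,0]-.72,P[:,1]+.02)<.12)&(P[:,2]>.06)&(P[:,2]<.2)&(P[:,1]>-.12)]
  d=t[:,:2]*1000-O;print(len(t),t[:,2].max(),np.percentile(d@e,[2,50,98]),np.percentile(d@n,[2,50,98]))
E
```

```text
[-0.001 -0.    -0.517] [-329.7 -230.   122.2]
[-0.001 -0.    -0.517] [-329.7 -229.9  210.2]
573 0.1141820206822528 [-275.4664493  -249.33040411 -222.17177025] [ 75.93460694  94.60124697 120.53635843]
717 0.11228629648683852 [-275.51975057 -258.64111453 -235.1939721 ] [ 79.82738994 108.23865208 132.38563415]
```

Emit:
jog_arm([
  [0, 0, -0.1, -50, -35, 15, 1],
  [0, 0, -0.2, -90, -65, 30, 1],
  [0, 0, -0.3, -130, -95, 45, 1],
  [0, 0, -0.4, -170, -125, 60, 1],
  [0, 0, -0.517, -210, -150, 80, 1],
  [0, 0, -0.517, -250, -175, 95, 1],
  [0, 0, -0.517, -290, -200, 110, 1],
  [0, 0, -0.517, -329.7, -230, 122, 1],
  [0, 0, -0.517, -329.7, -230, 122, 1],
  [0, 0, -0.517, -329.7, -230, 122, 1],
  [0, 0, -0.517, -329.7, -230, 122, 1],
  [0, 0, -0.517, -329.7, -230, 122, 1],
])

```text
time: 1.3
ee_pos: [0.435, 0.275, 0.1008]
eef_rot: [-0.102, 0.995, 0.0, 0.0]
ft_force: [-0.4, 0.4, 0.6]
width: 0.0871
grip_force: 0.0
```

```bash
python3 - <<'E'
from h import *
s=status.read_state();print(s['ee_pos'],s['joint_positions'].round(2) if hasattr(s['joint_positions'],'round') else s['joint_positions'])
row(np.array([435.7,273,12]),101.6)
snap('scene','s1')
E
```

```text
[0.43500053 0.27502108 0.10076011] [-0.76  0.2   0.12  1.9  -0.03  1.04  1.15]
[0.001 0.    0.002] [-0.3 -2.2 88.8]
```

View pics/s1.png

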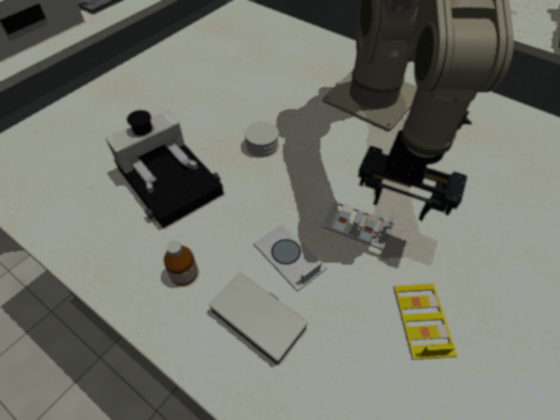

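The gripper straddles the tab: fingertips at (378,195) and (425,212), tab below at about (388,232). I'll go down and close.

Emit:
jog_arm([
  [0, 0, 0, 0, -1.5, 40, 1],
  [0, 0, 0, 0, -1.5, 75, 1],
  [0, 0, 0, 0, -1.5, 87, 1],
  [0, 0, 0, 0, -1.5, 87, 1],
  [0, 0, 0, 0, -1.5, 87, -1],
  [0, 0, 0, 0, -1.5, 87, -1],
  [0, 0, 0, 0, -1.5, 87, -1],
  [0, 0, 0, 0, -1.5, 87, -1],
  [0, 0, 0, 0, -1.5, 87, -1],
  [0, 0, 0, 0, -1.5, 87, -1],
  [0, 0, 0, 0, -1.5, 87, -1],
  [0, 0, 0, 0, -1.5, 87, -1],
], squeeze=45)

```text
time: 2.55
ee_pos: [0.4361, 0.2721, 0.0135]
eef_rot: [-0.101, 0.995, 0.0, -0.0]
ft_force: [0.6, -1.1, -0.8]
width: 0.0306
grip_force: 0.0
```

Emit:
jog_arm([
  [0, 0, 0, 0, 0, 0, -1],
  [0, 0, 0, 0, 0, 0, -1],
  [0, 0, 0, 0, 0, 0, -1],
  [0, 0, 0, 0, 0, 0, -1],
  [0, 0, 0, 0, 0, 0, -1],
  [0, 0, 0, 0, 0, 0, -1],
])

```text
time: 3.15
ee_pos: [0.4361, 0.2721, 0.0135]
eef_rot: [-0.101, 0.995, 0.0, -0.0]
ft_force: [-0.7, 0.7, -1.3]
width: 0.0076
grip_force: 45.0
```

```bash
python3 - <<'E'
from h import *
row(stage(-195,0,200),75.35)
row(stage(-195,0,60),75.35)
E
```

```text
[ 0.    -0.     0.458] [-162.2 -362.  -186.5]
[ 0.    -0.     0.458] [-162.2 -362.   -46.5]
```

Emit:
jog_arm([
  [0, 0, 0, 0, 0, -15, -1],
  [0, 0, 0, 0, 0, -40, -1],
  [0, 0, 0, 0, 0, -70, -1],
  [0, 0, 0, 0, 0, -100, -1],
  [0, 0, 0, 0, 0, -125, -1],
  [0, 0, 0.04, -10, -20, -140, -1],
  [0, 0, 0.08, -22, -50, -140, -1],
  [0, 0, 0.12, -36, -80, -140, -1],
  [0, 0, 0.16, -50, -110, -140, -1],
  [0, 0, 0.2, -64, -140, -140, -1],
  [0, 0, 0.24, -77, -170, -140, -1],
  [0, 0, 0.28, -90, -200, -140, -1],
])

```text
time: 4.35
ee_pos: [0.5647, 0.0931, 0.1532]
eef_rot: [0.04, 0.999, -0.0, -0.0]
ft_force: [0.8, 0.5, -2.1]
width: 0.0079
grip_force: 45.0
```

```bash
python3 - <<'E'
from h import *
row(stage(-195,0,150),75.35)
E
```

```text
[-0.    -0.001  0.176] [-113.9 -134.5    3.1]
```

Emit:
jog_arm([
  [0, 0, 0.03, -20, -24, 0, -1],
  [0, 0, 0.06, -40, -48, 0, -1],
  [0, 0, 0.09, -60, -72, 0, -1],
  [0, 0, 0.12, -80, -96, 0, -1],
  [0, 0, 0.15, -100, -120, 0, -1],
  [0, 0, 0.176, -114, -134, 10, -1],
  [0, 0, 0.176, -114, -134, 30, -1],
  [0, 0, 0.176, -114, -134, 50, -1],
  [0, 0, 0.176, -114, -134, 50, -1],
  [0, 0, 0.176, -114, -134, 50, -1],
  [0, 0, 0.176, -114, -134, 50, -1],
])

```text
time: 5.45
ee_pos: [0.6683, -0.0481, 0.1048]
eef_rot: [0.126, 0.992, 0.0, 0.001]
ft_force: [-1.0, -0.6, -1.9]
width: 0.008
grip_force: 45.0
```

```bash
python3 - <<'E'
from h import *
s=status.read_state();print(s['ee_pos'],s['eef_rot'])
for nm in('top','scene'):
  c=snap(nm,nm[0]+'2');P=cloud(c).reshape(-1,3)*1000
  d=P[:,:2]-O;x=d@e;y=d@n;z=P[:,2]
  k=(x>-215)&(x<-35)&(abs(y)<60)&(z>80)&(z<108)&(c['z_map'].ravel()>0)
  q=np.c_[x,y,z][k]
  for lo in (-180,-150,-130,-110,-90,-70):
    g=q[(q[:,0]>lo)&(q[:,0]<lo+20)]
    if len(g)>5: print(nm,lo,len(g),np.median(g[:,2]).round(1),np.percentile(g[:,1],[1,99]).round(1))
  g=q[(q[:,0]>-160)&(abs(q[:,2]-np.median(q[:,2]))<6)]
  print(cv2.minAreaRect(g[:,:2].astype(np.float32)),np.percentile(g[:,0],99.5))
row(stage(-190,0,57),75.35)
E
```

```text
[ 0.66827125 -0.04814954  0.10482505] [1.26432407e-01 9.91974895e-01 1.64806308e-04 7.92414393e-04]Traceback (most recent call last):
  File "<stdin>", line 12, in <module>
    return _quantile_unchecked(
        a, q, axis, out, overwrite_input, method, keepdims, weights)
    return _ureduce(a,
                    func=_quantile_ureduce_func,
    ...<5 lines>...
                    overwrite_input=overwrite_input,
                    method=method)
    r = func(a, **kwargs)
    result = _quantile(arr,
                       quantiles=q,
    ...<2 lines>...
                       out=out,
                       weights=wgt)
    slices_having_nans = np.isnan(arr[-1, ...])
                                  ~~~^^^^^^^^^
IndexError: index -1 is out of bounds for axis 0 with size 0
```

View pics/t2.png

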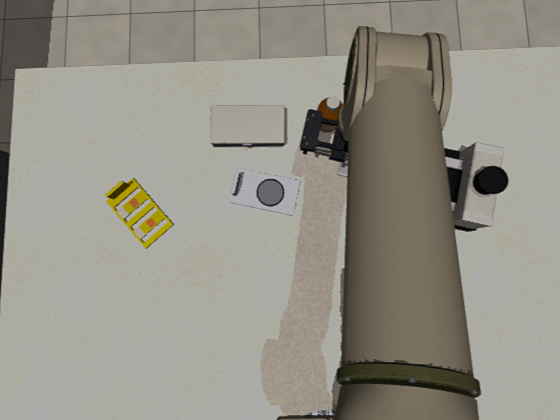

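The top view is blocked by the arm, so only the gripper's end shows, at (322,135). I'll use the scene camera.

```bash
python3 - <<'E'
from h import *
c=snap('scene','s2');P=cloud(c).reshape(-1,3)*1000
d=P[:,:2]-O;x=d@e;y=d@n;z=P[:,2]
k=(x>-215)&(x<-30)&(abs(y)<60)&(z>80)&(z<118)&(c['z_map'].ravel()>0)
q=np.c_[x,y,z][k];print(len(q))
for lo in range(-200,-30,15):
    g=q[(q[:,0]>lo)&(q[:,0]<lo+15)]
    if len(g)>5: print(lo,len(g),np.median(g[:,2]).round(1),np.percentile(g[:,1],[0,3,97,100]).round(1))
g=q[(q[:,0]>-170)&(q[:,2]<106)]
print(cv2.minAreaRect(g[:,:2].astype(np.float32)),np.percentile(g[:,0],99.5))
A=np.c_[g[:,:2],np.ones(len(g))];print(np.linalg.lstsq(A,g[:,2],rcond=None)[0])
row(stage(-190,0,57),75.35)
im=c['image'];cv2.imwrite('pics/s2c.png',cv2.resize(im[90:290,90:290],(600,600),interpolation=cv2.INTER_CUBIC)[:,:,::-1])
E
```

```text
710
-200 55 96.0 [23.  23.7 41.5 41.8]
-185 36 95.8 [21.3 21.3 41.8 41.9]
-170 77 95.8 [13.6 14.7 41.4 42. ]
-155 63 95.4 [12.9 14.6 41.7 42. ]
-140 67 95.4 [ 9.9 12.6 41.6 42. ]
-125 49 95.8 [ 9.1 10.1 41.8 41.9]
-110 58 95.4 [14.2 15.  41.6 41.8]
-95 71 95.4 [13.4 13.8 41.7 41.9]
-80 56 94.2 [ 7.   8.7 41.7 41.9]
-65 69 95.8 [-10.3  -8.3  41.9  42. ]
((-111.98089599609375, 15.872426986694336), (52.32590103149414, 115.82978820800781), 89.98673248291016) -54.80661189985043
[-2.93692120e-03 -4.20639495e-03  9.50941622e+01]
[0.001 0.002 0.002] [ 0.3 -7.  47.8]
```

View pics/s2c.png

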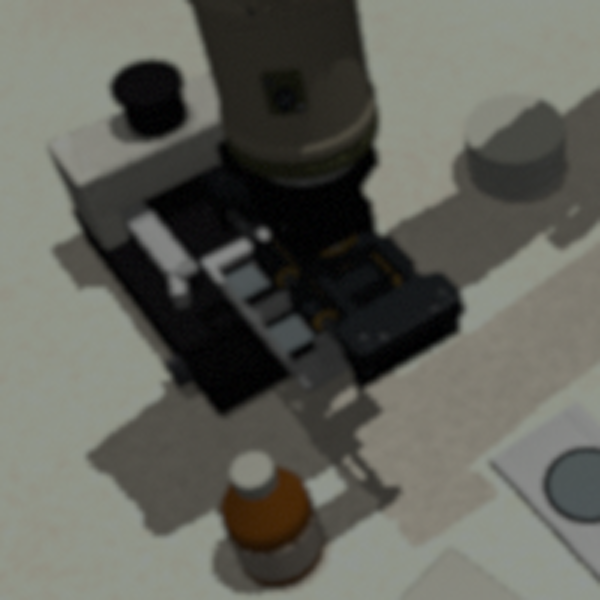

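The slide carrier hangs level and aligned (edge at y=42.0, leading edge at x≈-54), just before the slot in crop (235,265). The bottle at crop (265,520) is clear. I'll lower to about 2.5 mm over the slot floor and enter.

Emit:
jog_arm([
  [0, 0, 0, 0, 0, 20, -1],
  [0, 0, 0, 0, 0, 40, -1],
  [0.0, 0, 0, 0, 0, 48.5, -1],
  [0, 0, 0, 0, 0, 48.5, -1],
  [0, 0, 0, 0, -10, 48.5, -1],
  [0, 0, 0, 0, -20, 48.5, -1],
  [0, 0, 0, 0, -30, 48.5, -1],
  [0, 0, 0, 0, -40, 48.5, -1],
  [0, 0, 0, 0, -48, 48.5, -1],
  [0, 0, 0, 0, -56, 48.5, -1],
  [0, 0, 0, 0, -64, 48.5, -1],
  [0, 0, 0, 0, -64, 48.5, -1],
])

```text
time: 6.75
ee_pos: [0.6511, -0.112, 0.0551]
eef_rot: [0.127, 0.992, -0.0, -0.0]
ft_force: [0.0, -0.3, -2.5]
width: 0.0077
grip_force: 45.0
```

```bash
python3 - <<'E'
from h import *
s=status.read_state();d=s['ee_pos'][:2]*1000-O;print(d@e,d@n,s['ee_pos'][2],s['ft_force'],s['torque'])
row(stage(-48,0,56.2),75.35)
E
```

```text
-130.88798420340842 -0.2688241357728032 0.055056586730708144 [ 0.00921954 -0.28845987 -2.51800555] [ 0.12727782 -0.02229459  0.03933535]
[-0.001 -0.     0.   ] [ -0.3 -82.9  -1.1]
```

Emit:
jog_arm([
  [0, 0, 0, 0, -10, -0.5, -1],
  [0, 0, 0, 0, -20, -0.5, -1],
  [0, 0, 0, 0, -30, -0.5, -1],
  [0, 0, 0, 0, -40, -0.5, -1],
  [0, 0, 0, 0, -50, -0.5, -1],
  [0, 0, 0, 0, -60, -0.5, -1],
  [0, 0, 0, 0, -68, -0.5, -1],
  [0, 0, 0, 0, -73, -0.5, -1],
  [0, 0, 0, 0, -76, -0.5, -1],
  [0, 0, 0, 0, -78, -0.5, -1],
  [0, 0, 0, 0, -78, -0.5, -1],
])

```text
time: 7.85
ee_pos: [0.6321, -0.1856, 0.0555]
eef_rot: [0.127, 0.992, 0.0, 0.0]
ft_force: [0.9, -0.2, -3.1]
width: 0.0076
grip_force: 45.0
```

Emit:
jog_arm([
  [0, 0, 0, 0, -2, 0, -1],
  [0, 0, 0, 0, -4, 0, -1],
  [0, 0, 0, 0, -5, 0, -1],
  [0, 0, 0, 0, -6, 0, -1],
  [0, 0, 0, 0, -6.5, 0, -1],
  [0, 0, 0, 0, -6.5, 0, -1],
])

```text
time: 8.45
ee_pos: [0.6303, -0.192, 0.0555]
eef_rot: [0.127, 0.992, 0.0, -0.0]
ft_force: [-0.1, -0.6, -2.1]
width: 0.0078
grip_force: 45.0
```

Emit:
jog_arm([
  [0, 0, 0, 0, -0.5, 0, -1],
  [0, 0, 0, 0, -1, 0, -1],
  [0, 0, 0, 0, -1.5, 0, -1],
  [0, 0, 0, 0, -2, 0, -1],
  [0, 0, 0, 0, -2, 0, -1],
])

```text
time: 8.95
ee_pos: [0.6299, -0.194, 0.0555]
eef_rot: [0.127, 0.992, 0.0, 0.0]
ft_force: [-0.9, -0.3, -2.5]
width: 0.0074
grip_force: 45.0
```

Emit:
jog_arm([
  [0, 0, 0, 0, -0.5, 0, -1],
  [0, 0, 0, 0, -1, 0, -1],
  [0, 0, 0, 0, -1.5, 0, -1],
  [0, 0, 0, 0, -2, 0, -1],
  [0, 0, 0, 0, -2, 0, -1],
])

```text
time: 9.45
ee_pos: [0.6299, -0.1948, 0.0556]
eef_rot: [0.126, 0.992, 0.001, 0.0]
ft_force: [1.5, 5.3, -1.5]
width: 0.0076
grip_force: 45.0
```

```bash
python3 - <<'E'
from h import *
s=status.read_state();d=s['ee_pos'][:2]*1000-O;print(d@e,d@n,s['ee_pos'][2],s['ft_force'],s['torque'])
c=snap('scene','s3');P=cloud(c).reshape(-1,3)*1000
d=P[:,:2]-O;x=d@e;y=d@n;z=P[:,2]
k=(x>-80)&(x<100)&(abs(y)<60)&(z>35)&(z<85)&(c['z_map'].ravel()>0)
q=np.c_[x,y,z][k]
for lo in range(-80,60,10):
    g=q[(q[:,0]>lo)&(q[:,0]<lo+10)&(abs(q[:,1])<36)]
    if len(g)>2: print(lo,len(g),np.percentile(g[:,2],[5,50,95]).round(1),np.percentile(g[:,1],[0,100]).round(1))
im=c['image'];cv2.imwrite('pics/s3c.png',cv2.resize(im[100:240,90:250],(800,700),interpolation=cv2.INTER_CUBIC)[:600,:,::-1])
E
```

```text
-45.41781057011863 0.0871483677042697 0.0556215194354321 [ 1.53150087  5.28361853 -1.52410889] [ 1.15096773 -0.43795321 -0.0707658 ]
-80 105 [36.8 38.8 41.3] [-35.2  35.6]
-70 90 [36.8 39.  40.8] [-35.5  34.8]
-60 103 [37.  41.1 74.6] [-35.2  35.8]
-50 49 [45.9 58.8 82. ] [13.8 35.9]
-40 18 [44.6 46.2 49.5] [22.8 35.5]
-30 7 [39.8 45.9 47.1] [21.7 35.1]
-20 40 [37.6 41.8 47.7] [17.1 35.7]
-10 29 [44.3 46.5 48. ] [ 7.4 33.7]
0 22 [44.4 46.2 48.2] [16.  35.5]
10 26 [37.4 40.7 48. ] [13.  34.4]
20 30 [41.4 46.3 49.2] [15.8 34.9]
30 10 [42.7 45.7 47.5] [16.6 34. ]
40 41 [37.8 40.3 48.5] [11.5 34.2]
50 52 [38.4 48.9 83.6] [11.2 35.7]
```

View pics/s3c.png

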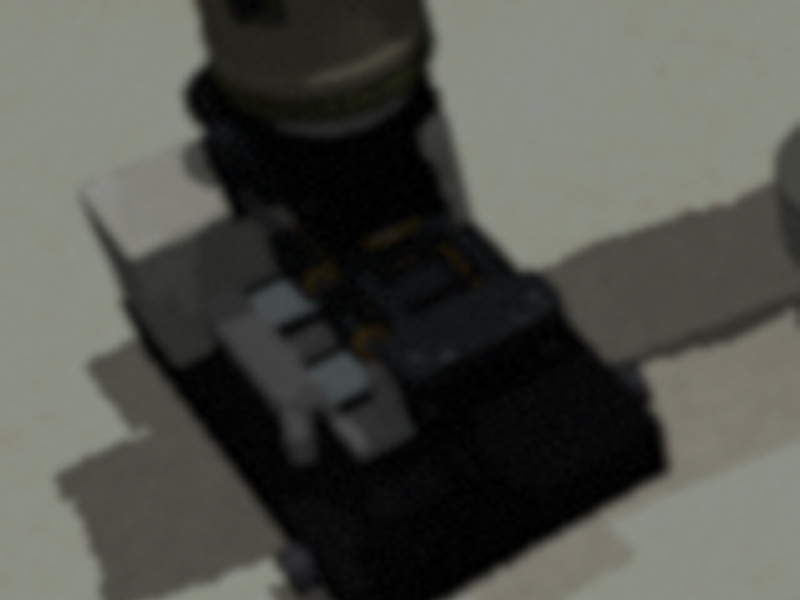

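The plate is under the lips, at crop (290,350). Contact is 5.5 N at the expected depth, and the moment arm (~0.2 m) fits the carrier touching the end stop. I'll lower it and release.

Emit:
jog_arm([
  [0, 0, 0, 0, 0, 0.5, -1],
  [0, 0, 0, 0, 0, 1, -1],
  [0, 0, 0, 0, 0, 1, -1],
  [0, 0, 0, 0, 0, 1, -0.5],
  [0, 0, 0, 0, 0, 1, -0.5],
  [0, 0, 0, 0, 0, 1, -0.5],
  [0, 0, 0, 0, 0, 1, -0.5],
  [0, 0, 0, 0, 0, 1, -0.5],
  [0, 0, 0, 0, 0, 1, -0.5],
])

```text
time: 10.4
ee_pos: [0.6294, -0.196, 0.0545]
eef_rot: [0.127, 0.992, -0.0, -0.0]
ft_force: [-0.1, -0.5, -0.1]
width: 0.0219
grip_force: 0.0
```

Emit:
jog_arm([
  [0, 0, 0, 0, 2.5, 0, -0.5],
  [0, 0, 0, 0, 2.5, -10, -0.5],
  [0, 0, 0, 0, 2.5, -25, -0.5],
  [0, 0, 0, 0, 2.5, -45, -0.5],
  [0, 0, 0, 0, 2.5, -70, -0.5],
  [0, 0, 0, 0, 20, -100, -0.5],
  [0, 0, 0, 0, 55, -130, -0.5],
  [0, 0, 0, 0, 95, -150, -0.5],
  [0, 0, 0, 0, 135, -160, -0.5],
  [0, 0, 0, 0, 175, -160, -0.5],
  [0, 0, 0, 0, 210, -160, -0.5],
  [0, 0, 0, 0, 210, -160, -0.5],
])

```text
time: 11.6
ee_pos: [0.6829, 0.0148, 0.2156]
eef_rot: [0.123, 0.992, 0.002, 0.0]
ft_force: [-0.1, -0.7, -0.8]
width: 0.0218
grip_force: 0.0
```

```bash
python3 - <<'E'
from h import *
print(status.read_state()['ee_pos'])
c=snap('scene','s4');P=cloud(c).reshape(-1,3)*1000
d=P[:,:2]-O;x=d@e;y=d@n;z=P[:,2];q=np.c_[x,y,z]
k=(c['z_map'].ravel()>0)&(x>-80)&(x<-20)&(abs(y)<45)
t=q[k&(z>60)&(z<90)];print('tab',len(t),cv2.minAreaRect(t[:,:2].astype(np.float32)),t[:,2].max())
t=q[k&(z>43.5)&(z<50)&(abs(y)<36)];print('plate',len(t),np.percentile(t[:,0],[0,1,5]))
k=(c['z_map'].ravel()>0)&(abs(y)<36)&(x>-50)&(x<50)&(z>43.5)&(z<50);t=q[k]
print(np.linalg.lstsq(np.c_[t[:,:2],np.ones(len(t))],t[:,2],rcond=None)[0])
im=c['image'];cv2.imwrite('pics/s4c.png',cv2.resize(im[100:220,100:260],(800,600),interpolation=cv2.INTER_CUBIC)[:,:,::-1])
E
```

```text
[0.68293127 0.01482826 0.21562038]
tab 215 ((-37.31580352783203, -0.6996040344238281), (31.602821350097656, 88.67927551269531), 1.6828478574752808) 85.7596919629312
plate 120 [-54.81932892 -54.6087536  -53.97780062]
[-2.30665932e-04  7.76031791e-04  4.51048276e+01]
```

View pics/s4c.png

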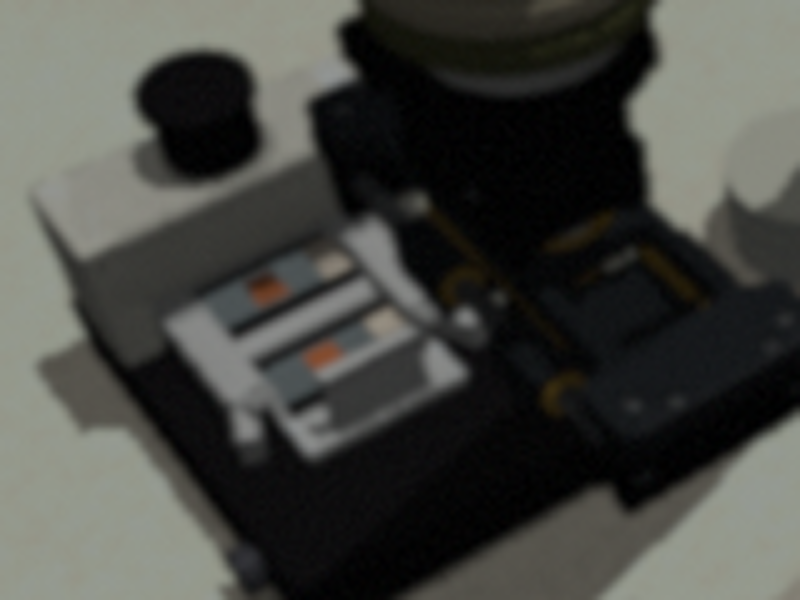

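The carrier is in the slot under the lips, tab at crop (385,390). Its trailing edge is at x=-54.8 (home is -55), it lies level, and the gripper is clear. I'll hand it in.

```bash
python3 -c "
from bench import order
print(order.close_job())"
```

```text
the job is handed in; nothing more can be done
None
```

I slid the slide carrier into the stage slot up to the end stop, released it, and handed the job in after about 12 s of robot time. Measured just before, it lay level under the lips with its trailing edge 0.2 mm from the home position, and the gripper was clear; the judge returned no verdict.

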